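# Tip the paint box onto its feet and seat it in the corner ledge

### The job

The wooden paint box has been left standing on its end. Tip it over by pushing it high up on its lid side so that it comes down on its rubber feet with the lid up, then slide it gently along the table until it sits fully home in the corner of the L-shaped ledge, flush against the facing strips of both its arms. Push with a light hand, never pressing on the box or jamming it against the ledge with more than 15 N, and leave the brush jar, the small glass jar and the paint tube where they are.

Things in the scene. Friction and masses are not known exactly. Their poses are not given: they have to be found in the camera images.
- paint_box: Closed pale-wood box 130 (x) x 95 (y) x 200 mm (z), 0.24 to 0.4 kg. Stands on one 130 x 95 end at the start; origin: centre of that end, z up its length. Lid (framed, dark seam) = face y -47.5; base = face y +47.5 with four black rubber feet 4 mm high. Pushed high on the lid it topples towards its +y, by itself past a 26 degree lean; pushed below about 100 mm it may slide. Slides under 1 to 5 N.
- box_center (a point): Centre of the paint box, 100 mm along z from the body origin, same axes; 52 mm above the table when the box lies on its feet. Lying right, the box's y points down, its z along the table towards the long arm of the ledge, and its top is 99 mm up. Flat brass clasps on its x = -65 mm side.
- box_corner (a point): Corner point of the paint box at its x +65, y +47.5, z +200 mm (same axes): the lower corner that ends up where the ledge's two strips meet, 4 mm above the table, when the box lies on its feet with its z along the ledge's y.
- ledge: Dark L-shaped ledge fixed to the table, 28 mm high. Origin: inner corner. Long arm: inner face y = 0, 248 mm to -x; short arm: face x = 0, 110 mm to -y; box goes at x < 0, y < 0. Each arm has a fixed pale strip 24 mm high, standing 2 to 12 mm proud of its face, different on each and each time, not measured: feel for it. Box's z +200 end meets the long arm's strip, its x +65 side the short arm's.
- brush_jar: White ceramic jar with brushes, 72 mm across, jar 100 mm and brushes about 190 mm high, origin at the centre of its underside. Bystander.
- medium_jar: Small amber glass jar with black cap, 56 mm across, 75 mm high, origin at the centre of its underside. Bystander.
- paint_tube: White capped paint tube lying flat, 135 x 36 x 24 mm along its x, origin at the middle of its underside. Bystander.
There are look-alikes about, which are no part of the job. There is more than one size of the paint_box; the job needs the smallest.

How it is judged:
By the outcome, as a careful person would: the job done as asked, in the order asked, and still so for the second after the job is handed in, with the robot touching nothing.
It also fails if it takes over 72 s, if anything falls off the work surface, if the arm or the gripper's body presses on something with over 40 N, if the wrist force passes 120 N, or if a joint passes its speed limit or range.

### The arm

A 6-joint arm with a two-finger parallel gripper is mounted at the origin on the work surface. World frame = base frame: x ahead of the robot, y to its left, z up, the work surface at z = 0. Lengths are in mm, angles in rad, forces in N, time in s.
With the tool pointing down it reaches from about 375 to 975 mm from the base axis. Payload 3.8 kg.
Tool frame: the origin (TCP) lies midway between the tips of the shut fingers; the grasp point (between the pads) lies 19 mm behind it; y points along the fingers, x is the direction in which the jaws open and shut, and the axes are right-handed (so a half turn about y gives the same grasp; the last joint's range is limited). The gripper opens to 85 mm and grips with 20 to 120 N. Pads are 22 mm wide; open, the fingers measure 114 mm over their backs; the gripper's body (76 mm by 85 mm) begins 54 mm behind the grasp point. The pads swing forward as they close: fully open they stand 13 mm farther back than shut.
Start: joints at [1.309, 0.264, 1.604, -0, 1.274, -0.037], TCP at [150.463, 658.011, 231.28] pointing down, gripper open.
Joint ranges: [-2.63, 2.63], [-0.94, 2.18], [0.31, 2.57], [-1.31, 4.45], [0, 2.66], [-2.55, 2.55]. Speed limits (rad/s): [2.57, 2.57, 3.14, 3.14, 3.14, 3.14].

### API

Orientations are given as a unit quaternion [w, x, y, z].
In Python, from station import env gives the robot as it stands. The module is installed in compiled form; this text tells all that it offers.
- The arm moves only by the tool jog_arm, never from a script. Its argument "steps" is a list of rows, each an object of numbers: "dx", "dy", "dz": the shift along the tool's x, y, z in m; "rx", "ry", "rz": the turn, a rotation vector about the tool's x, y, z in rad; "gripper": the closure, from 0 (fully open) to 1 (shut). In form: [{"dx": .., "dy": .., "dz": .., "rx": .., "ry": .., "rz": .., "gripper": ..}, ...]. A call has 1 to 12 rows; each row shifts and turns the commanded pose from where the row before left it, along the tool's axes as they then stand; what a row does not reach is not made up. A row lasts 1/8 s, in which the tool goes at most 62.5 mm and 10.7 degrees, less where a joint would pass 70% of its speed; a pose out of reach is approached as far as the arm can. A call is refused whole if a number of a shift passes 0.0625 or a number of a turn 0.188, either way. A call with a gripper value outside its range is refused whole. The fingers move at their own pace and stop on an object; "grip_force" is the grip in N (left out, the last holds). Time passes only in rows, so rows that do not move let the fingers close. It gives the time, the measured TCP pose, the force and the opening at its end, in the units of the state.
- env.state(): the state, without advancing time (a new reading comes with each control period).
- env.capture(name): name is "scene" or "top" or "wrist"; returns (picture, depth): 400x640x3 uint8, red, green, blue; 400x640 float32, mm along the optical axis (not along the pixel's ray), 0 where there is no reading.
- env.calibration(name): a dict with "camera_matrix" (3x3 intrinsics, pixels), "k1" (the pictures are not rectified: a ray, as slopes to the right and down, at radius r is drawn at 1 + k1 r^2 times it, then the intrinsics apply), "R" (3x3) and "t" (3): a world point X has camera coordinates R X + t. Camera axes: x right, y down, z forward; pixel columns grow to the right and rows downward; lengths in mm; the calibration is good to about 2 mm. A picture is of the moment at which its call begins: read the wrist's pose just before it. calibration takes no time and is no camera call; for the wrist camera it gives the pose at the moment of the call.
- env.hand_in(): hands the job in, once; it reports no verdict.
The state is a dict: "time": time; "joints": joint angles; "joint_velocities": joint speeds; "tau": joint torques, N m; "tcp_pos": TCP position; "eef_rot": TCP orientation; "force": force on the tool from outside, world axes, zero at the start; "ft_torque": the same for the moment, N m; "gripper_width": finger opening in mm.
Only numpy, scipy, OpenCV 4.12 (cv2) and the standard library are available. Lean on these libraries where they do the work, as an engineer would, in place of code of your own. Each camera call takes 0.05 s, during which the arm holds its last target. There are 200 camera calls.

## Working session

There is one attempt and no reset: what is moved stays moved. The work goes in short steps, Python scripts to look and compute and a tool call to move; the robot and the scene stay as the last step left them, time stands still between calls to the robot, and variables do not carry over. Pictures are saved under pics/ and viewed, about 8 in all and at most 12, crops included, and the job is handed in when it is done.

Besides the shell and the picture viewer there is one more tool, called after "Call:" by a JSON object that holds its "method" and its "body". jog_arm: Moves the arm, as the interface text tells. Its arguments: {"type":"object","properties":{"steps":{"type":"array","items":{"type":"object","properties":{"dx":{"type":"number"},"dy":{"type":"number"},"dz":{"type":"number"},"rx":{"type":"number"},"ry":{"type":"number"},"rz":{"type":"number"},"gripper":{"type":"number"}}}},"grip_force":{"type":"number"}},"required":["steps"]}

```bash
mkdir -p pics
cat > h.py <<'E'
import numpy as np, cv2
from station import env
def cloud(name):
    im,d=env.capture(name); c=env.calibration(name)
    K=np.array(c["camera_matrix"],float);R=np.array(c["R"]);t=np.array(c["t"]);k=c["k1"]
    h,w=d.shape
    u,v=np.meshgrid(np.arange(w),np.arange(h))
    xd=(u-K[0,2])/K[0,0];yd=(v-K[1,2])/K[1,1]
    x,y=xd.copy(),yd.copy()
    for _ in range(8):
        f=1+k*(x*x+y*y);x=xd/f;y=yd/f
    P=np.stack([x*d,y*d,d],-1)
    W=(P-t)@R   # R^T (P-t)
    W[d<=0]=np.nan
    return im,d,W,np.stack([x,y,np.ones_like(x)],-1)@R,-R.T@t
def save(im,n): cv2.imwrite("pics/"+n+".png",im[:,:,::-1])
E
python3 - <<'E'
from h import *
ims=[]
for n in("scene","top"):
    im,d,W,r,o=cloud(n); save(im,n); np.savez(n+".npz",im=im,W=W,r=r,o=o); print(n,o)
s=env.state();print(s)
E
```

```text
scene [ 398.52772417  184.00094272 1028.65750893]
top [ 424.03753865  -92.95977747 1049.78833183]
{'time': 0.1, 'joints': array([ 1.30907523e+00,  2.64706508e-01,  1.60527882e+00,  4.34486069e-06,
        1.27369698e+00, -3.69010898e-02]), 'joint_velocities': array([-2.76616531e-04,  4.03577990e-05, -4.53005391e-03,  5.61772827e-04,
        1.03217657e-03, -6.30011467e-04]), 'tau': array([-4.80589188e-04, -5.16707253e+01, -3.68588448e+01, -8.07560082e-05,
        6.30637369e-03,  5.41509536e-06]), 'tcp_pos': array([150.30347748, 657.35584668, 230.04484233]), 'eef_rot': array([-0.5524933 ,  0.55336872,  0.44016184, -0.44135221]), 'force': array([-0.89467858, -0.17516335, -0.0368011 ]), 'ft_torque': array([ 0.00765067, -0.0109413 , -0.01524179]), 'gripper_width': 85.5498339806888}
```

View pics/scene.png

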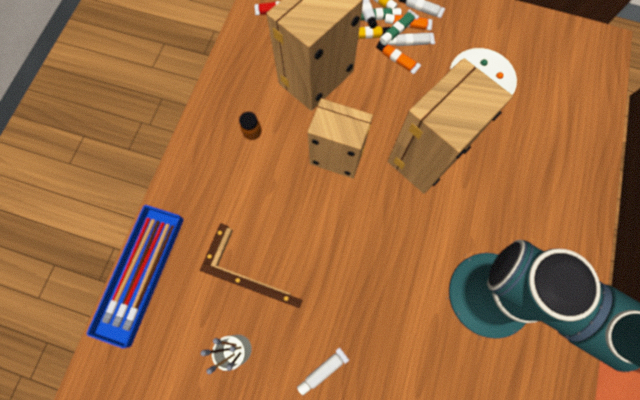

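View pics/top.png

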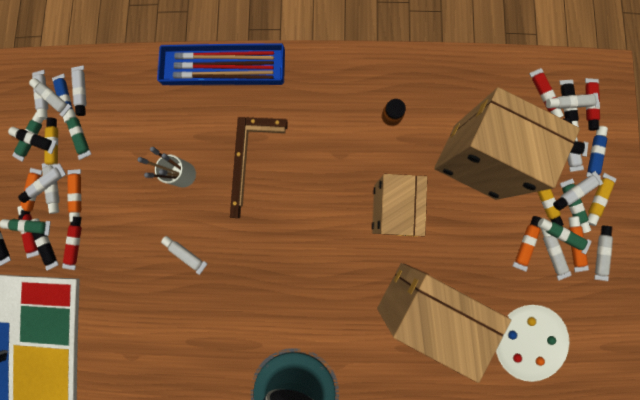

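The three candidates in the top view are the small box at (400,205), a larger one at (507,145) and another at (445,322). The small one looks like a 130x95x200 box with its feet to the left, facing the ledge, and its lid to the right. I'll measure it and check with an enlarged crop.

Run:
```python
import numpy as np, cv2
z=np.load("top.npz");im,W,r,o=[z[k] for k in("im","W","r","o")]
s=np.load("scene.npz")
cv2.imwrite("pics/c1.png",np.hstack([cv2.resize(im[100:240,220:440],None,fx=2.2,fy=2.2,interpolation=2),cv2.resize(s["im"][90:190,290:390],(308,308),interpolation=2)])[:,:,::-1])
for nm,Z in(("top",z),("scene",s)):
    W=Z["W"];h=W[...,2];im=Z["im"]
    n,l,st,c=cv2.connectedComponentsWithStats(((h>12)).astype(np.uint8))
    for i in range(1,n):
        if st[i,4]<150: continue
        m=l==i; hh=h[m]; zt=np.percentile(hh,98); p=W[m&(h>zt-6)][:,:2].astype(np.float32)
        R=cv2.minAreaRect(p)
        print(nm,st[i],"h%.0f"%zt,"rect",np.round(R[0]),np.round(R[1]),"%.1f"%R[2],np.round(cv2.boxPoints(R)).astype(int).tolist())
# table height
h=z["W"][...,2];print(np.nanpercentile(h[abs(h)<15],[5,50,95]))
```

```text
top [ 157   43  128   42 2877] h37 rect [875. 220.] [108. 348.] 0.4 [[820, 393], [822, 46], [930, 46], [928, 394]]
top [174  51 100   9 680] h23 rect [904. 215.] [279.  23.] 89.3 [[891, 76], [913, 76], [917, 354], [894, 355]]
top [   0   66   91  205 6405] h51 rect [620. 731.] [165. 432.] 88.2 [[401, 655], [833, 641], [838, 807], [407, 820]]
top [  435    68   181   212 17776] h291 rect [ 616. -473.] [189. 139.] 64.2 [[513, -528], [637, -588], [719, -418], [595, -358]]
top [382  99  24  27 489] h78 rect [ 737. -248.] [48. 49.] 4.4 [[711, -225], [715, -274], [762, -270], [758, -221]]
top [ 230  117   58  101 1603] h32 rect [589. 105.] [133. 270.] 87.6 [[451, 44], [721, 33], [726, 165], [457, 176]]
top [ 137  147   58   40 1100] h193 rect [573. 312.] [67. 65.] 28.0 [[528, 324], [559, 267], [618, 299], [587, 356]]
top [  62  169   19  101 1156] h28 rect [444. 617.] [ 39. 246.] 89.8 [[320, 598], [567, 597], [567, 636], [320, 637]]
top [ 371  174   57   63 3206] h204 rect [ 485. -246.] [ 97. 131.] 87.8 [[418, -292], [548, -297], [552, -200], [421, -195]]
top [594 226  19  55 679] h28 rect
[... 1096 characters left out ...]
. 219.] [109. 346.] 0.3 [[817, 392], [819, 46], [928, 47], [926, 393]]
scene [ 102  218   62  109 1632] h22 rect [886. 215.] [ 50. 277.] 0.2 [[860, 354], [861, 76], [911, 77], [910, 354]]
scene [ 199  223  104   85 1709] h31 rect [585. 105.] [131. 270.] 87.5 [[448, 45], [717, 33], [723, 165], [453, 176]]
scene [  453   240   187   133 14174] h373 rect [-95.  72.] [20. 70.] 5.0 [[-108, 106], [-102, 36], [-81, 37], [-88, 107]]
scene [ 200  335   51   39 1016] h193 rect [571. 312.] [69. 65.] 26.1 [[526, 326], [555, 268], [616, 299], [588, 357]]
scene [298 349  50  46 701] h27 rect [359. 306.] [121.  28.] 56.0 [[314, 264], [336, 249], [404, 349], [381, 364]]
[-2.5798225   0.68078961  5.41434827]
```

View pics/c1.png

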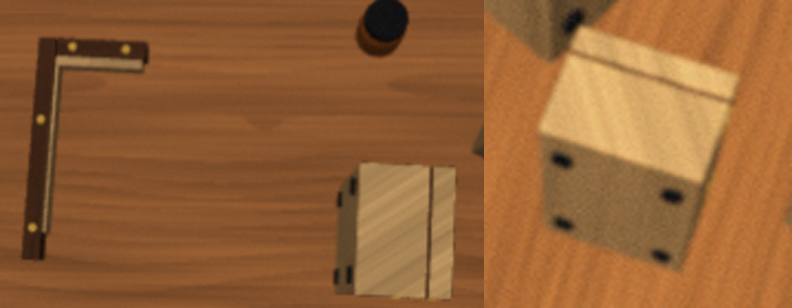

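The crop confirms it. The small box has a top of about 131x97 and stands 204 mm high; the other two are 291 mm high. Its feet face +y towards the ledge and its lid faces -y. The ledge's inner corner is near (703,144), yawed about -2.3°, with a pale strip on each arm. Next I'll work out the tool axes.

```bash
cat >> h.py <<'E'
from scipy.spatial.transform import Rotation as Ro
def st():
    s=env.state();q=s["eef_rot"];R=Ro.from_quat([q[1],q[2],q[3],q[0]]).as_matrix()
    x=R[:,0];print("t%.2f"%s["time"],"tcp",np.round(s["tcp_pos"],1),"x",np.round(R[:,0],3),"y",np.round(R[:,1],3),"z",np.round(R[:,2],3),"F",np.round(s["force"],1),"w%.0f"%s["gripper_width"],"j",np.round(s["joints"],2));return s,R
def to(*g):
    s,R=st();print("tool mm",np.round(R.T@(np.array(g)-s["tcp_pos"]),1))
E
python3 -c "
from h import *
to(560,330,340);to(520,-330,340)"
```

```text
t0.10 tcp [150.3 657.4 230. ] x [ 0.223  0.975 -0.002] y [-0.001 -0.002 -1.   ] z [-0.975  0.223  0.   ] F [-0.9 -0.2 -0. ] w86 j [ 1.31  0.26  1.61  0.    1.27 -0.04]
tool mm [-228.  -109.5 -472.4]
t0.10 tcp [150.3 657.4 230. ] x [ 0.223  0.975 -0.002] y [-0.001 -0.002 -1.   ] z [-0.975  0.223  0.   ] F [-0.9 -0.2 -0. ] w86 j [ 1.31  0.26  1.61  0.    1.27 -0.04]
tool mm [-880.3 -108.2 -580.5]
```

Call:
{"method": "jog_arm", "body": {"steps": [{"dy": -0.055},{"dy": -0.055},{"ry": 0.173},{"ry": 0.173},{"ry": 0.173},{"ry": 0.173},{"ry": 0.173},{"ry": 0.173},{"ry": 0.173},{"ry": 0.173},{},{}]}}

```text
$.steps[0]: bad value
```

```bash
python3 -c "
from h import *
to(540,200,340)"
```

```text
t0.10 tcp [150.3 657.4 230. ] x [ 0.223  0.975 -0.002] y [-0.001 -0.002 -1.   ] z [-0.975  0.223  0.   ] F [-0.9 -0.2 -0. ] w86 j [ 1.31  0.26  1.61  0.    1.27 -0.04]
tool mm [-359.2 -109.2 -481.8]
```

Call:
{"method": "jog_arm", "body": {"steps": [{"dx": 0,"dy": -0.055,"dz": 0,"rx": 0,"ry": 0,"rz": 0,"gripper": 0},{"dx": 0,"dy": -0.055,"dz": 0,"rx": 0,"ry": 0,"rz": 0,"gripper": 0},{"dx": 0,"dy": 0,"dz": 0,"rx": 0,"ry": 0.173,"rz": 0,"gripper": 0},{"dx": 0,"dy": 0,"dz": 0,"rx": 0,"ry": 0.173,"rz": 0,"gripper": 0},{"dx": 0,"dy": 0,"dz": 0,"rx": 0,"ry": 0.173,"rz": 0,"gripper": 0},{"dx": 0,"dy": 0,"dz": 0,"rx": 0,"ry": 0.173,"rz": 0,"gripper": 0},{"dx": 0,"dy": 0,"dz": 0,"rx": 0,"ry": 0.173,"rz": 0,"gripper": 0},{"dx": 0,"dy": 0,"dz": 0,"rx": 0,"ry": 0.173,"rz": 0,"gripper": 0},{"dx": 0,"dy": 0,"dz": 0,"rx": 0,"ry": 0.173,"rz": 0,"gripper": 0},{"dx": 0,"dy": 0,"dz": 0,"rx": 0,"ry": 0.173,"rz": 0,"gripper": 0},{"dx": 0,"dy": 0,"dz": 0,"rx": 0,"ry": 0,"rz": 0,"gripper": 0}]}}

```text
time: 1.48
tcp_pos: [150.4, 657.8, 340.6]
eef_rot: [-0.707, 0.707, -0.013, 0.013]
force: [0.6, -0.9, -0.0]
gripper_width: 85.4
```

```bash
python3 -c "
from h import *
to(540,200,340)"
```

```text
t1.48 tcp [150.4 657.8 340.6] x [ 0.999 -0.036 -0.   ] y [-0.    -0.001 -1.   ] z [ 0.036  0.999 -0.001] F [ 0.6 -0.9 -0. ] w85 j [1.31 0.22 1.46 0.   1.46 1.35]
tool mm [ 405.9    1.  -443.4]
```

Call:
{"method": "jog_arm", "body": {"steps": [{"dx": 0.04,"dy": 0,"dz": -0.044,"rx": 0,"ry": 0,"rz": 0,"gripper": 0},{"dx": 0.04,"dy": 0,"dz": -0.044,"rx": 0,"ry": 0,"rz": 0,"gripper": 0},{"dx": 0.04,"dy": 0,"dz": -0.044,"rx": 0,"ry": 0,"rz": 0,"gripper": 0},{"dx": 0.04,"dy": 0,"dz": -0.044,"rx": 0,"ry": 0,"rz": 0,"gripper": 0},{"dx": 0.04,"dy": 0,"dz": -0.044,"rx": 0,"ry": 0,"rz": 0,"gripper": 0},{"dx": 0.04,"dy": 0,"dz": -0.044,"rx": 0,"ry": 0,"rz": 0,"gripper": 0},{"dx": 0.04,"dy": 0,"dz": -0.044,"rx": 0,"ry": 0,"rz": 0,"gripper": 0},{"dx": 0.04,"dy": 0,"dz": -0.044,"rx": 0,"ry": 0,"rz": 0,"gripper": 0},{"dx": 0.04,"dy": 0,"dz": -0.044,"rx": 0,"ry": 0,"rz": 0,"gripper": 0},{"dx": 0.04,"dy": 0,"dz": -0.044,"rx": 0,"ry": 0,"rz": 0,"gripper": 0}]}}

```text
time: 2.72
tcp_pos: [534.4, 201.5, 341.2]
eef_rot: [0.707, -0.707, 0.012, -0.012]
force: [-0.1, -0.2, 0.0]
gripper_width: 85.4
```

Call:
{"method": "jog_arm", "body": {"steps": [{"dx": 0,"dy": 0,"dz": -0.06,"rx": 0,"ry": 0,"rz": 0,"gripper": 0},{"dx": 0,"dy": 0,"dz": -0.06,"rx": 0,"ry": 0,"rz": 0,"gripper": 0},{"dx": 0,"dy": 0,"dz": -0.06,"rx": 0,"ry": 0,"rz": 0,"gripper": 0},{"dx": 0,"dy": 0,"dz": -0.06,"rx": 0,"ry": 0,"rz": 0,"gripper": 0},{"dx": 0,"dy": 0,"dz": -0.06,"rx": 0,"ry": 0,"rz": 0,"gripper": 0},{"dx": 0,"dy": 0,"dz": -0.06,"rx": 0,"ry": 0,"rz": 0,"gripper": 0},{"dx": -0.008,"dy": 0,"dz": -0.06,"rx": 0,"ry": 0,"rz": 0,"gripper": 0},{"dx": -0.012,"dy": 0,"dz": -0.06,"rx": 0,"ry": 0,"rz": 0,"gripper": 0},{"dx": -0.01,"dy": 0,"dz": -0.06,"rx": 0,"ry": 0,"rz": 0,"gripper": 0},{"dx": 0,"dy": 0,"dz": 0,"rx": 0,"ry": 0,"rz": 0,"gripper": 0}]}}

```text
time: 3.98
tcp_pos: [481.3, -339.1, 340.4]
eef_rot: [-0.707, 0.707, -0.015, 0.014]
force: [-0.2, 0.8, 0.1]
gripper_width: 85.3
```

```bash
python3 -c "
from h import *
to(485,-330,190)"
```

```text
t3.98 tcp [ 481.3 -339.1  340.4] x [ 0.999 -0.04  -0.001] y [-0.001 -0.    -1.   ] z [ 0.04   0.999 -0.   ] F [-0.2  0.8  0.1] w85 j [-0.66  0.05  1.65 -0.    1.44 -0.61]
tool mm [  3.5 150.4   9.3]
```

Call:
{"method": "jog_arm", "body": {"steps": [{"dx": 0.003,"dy": 0.057,"dz": 0,"rx": 0,"ry": 0,"rz": 0,"gripper": 0},{"dx": 0,"dy": 0.057,"dz": 0,"rx": 0,"ry": 0,"rz": 0,"gripper": 0},{"dx": 0,"dy": 0.056,"dz": 0,"rx": 0,"ry": 0,"rz": 0,"gripper": 0},{"dx": 0,"dy": 0,"dz": 0.015,"rx": 0,"ry": 0,"rz": 0,"gripper": 0},{"dx": 0,"dy": 0,"dz": 0.005,"rx": 0,"ry": 0,"rz": 0,"gripper": 0},{"dx": 0,"dy": 0,"dz": 0.005,"rx": 0,"ry": 0,"rz": 0,"gripper": 0}]}}

```text
time: 4.72
tcp_pos: [489.2, -310.8, 175.0]
eef_rot: [-0.706, 0.708, -0.011, 0.015]
force: [0.4, 0.2, 0.1]
gripper_width: 85.3
```

Call:
{"method": "jog_arm", "body": {"steps": [{"dx": 0,"dy": 0,"dz": 0.004,"rx": 0,"ry": 0,"rz": 0,"gripper": 0},{"dx": 0,"dy": 0,"dz": 0.004,"rx": 0,"ry": 0,"rz": 0,"gripper": 0},{"dx": 0,"dy": 0,"dz": 0.004,"rx": 0,"ry": 0,"rz": 0,"gripper": 0}]}}

```text
time: 5.1
tcp_pos: [487.7, -298.9, 172.2]
eef_rot: [-0.706, 0.707, -0.013, 0.014]
force: [0.1, -1.8, 1.2]
gripper_width: 85.3
```

Call:
{"method": "jog_arm", "body": {"steps": [{"dx": 0,"dy": 0,"dz": 0.004,"rx": 0,"ry": 0,"rz": 0,"gripper": 0},{"dx": 0,"dy": 0,"dz": 0.004,"rx": 0,"ry": 0,"rz": 0,"gripper": 0},{"dx": 0,"dy": 0,"dz": 0.004,"rx": 0,"ry": 0,"rz": 0,"gripper": 0}]}}

```text
time: 5.48
tcp_pos: [487.7, -286.2, 171.2]
eef_rot: [0.707, -0.707, 0.014, -0.013]
force: [-1.1, -0.6, 1.0]
gripper_width: 85.1
```

Run:
```python
from h import *
st()
im,d,W,r,o=cloud("scene");save(cv2.resize(im[60:260,230:490],None,fx=2,fy=2),"t1")
```

```text
t5.47 tcp [ 487.7 -286.2  171.2] x [ 0.999 -0.038 -0.   ] y [-0.  0. -1.] z [0.038 0.999 0.   ] F [-1.1 -0.6  1. ] w85 j [-0.57  0.1   1.91 -0.    1.13 -0.54]
```

View pics/t1.png

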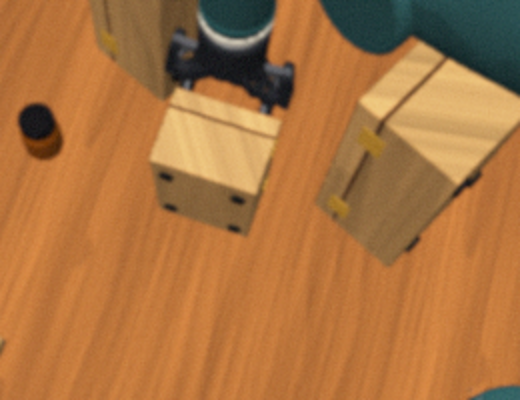

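The fingers are behind the lid, either touching or just about to touch. I'll keep pushing slowly.

Call:
{"method": "jog_arm", "body": {"steps": [{"dx": 0,"dy": 0,"dz": 0.005,"rx": 0,"ry": 0,"rz": 0,"gripper": 0},{"dx": 0,"dy": 0,"dz": 0.005,"rx": 0,"ry": 0,"rz": 0,"gripper": 0},{"dx": 0,"dy": 0,"dz": 0.005,"rx": 0,"ry": 0,"rz": 0,"gripper": 0},{"dx": 0,"dy": 0,"dz": 0.005,"rx": 0,"ry": 0,"rz": 0,"gripper": 0}]}}

```text
time: 6.02
tcp_pos: [488.6, -266.0, 171.3]
eef_rot: [0.707, -0.707, 0.013, -0.013]
force: [-0.3, -0.9, 1.4]
gripper_width: 85.8
```

Run:
```python
from h import *
st()
im,d,W,r,o=cloud("top");save(im,"t2")
h=W[...,2];y=W[...,1];x=W[...,0]
for X in(435,460,530): 
  m=(abs(x-X)<6)&(y>-320)&(y<-80)&(h>15)
  i=np.argsort(y[m]);print(X,[(int(a),int(b)) for a,b in zip(y[m][i][::12],h[m][i][::12])])
```

```text
t6.03 tcp [ 488.6 -266.   171.3] x [ 0.999 -0.038 -0.   ] y [-0.  0. -1.] z [0.038 0.999 0.   ] F [-0.3 -0.9  1.4] w86 j [-0.54  0.09  1.92  0.    1.13 -0.51]
435 [(-312, 536), (-299, 552), (-296, 545), (-294, 550), (-293, 550), (-291, 552), (-290, 549), (-288, 550), (-286, 551), (-285, 548), (-283, 548), (-282, 538), (-281, 551), (-280, 520), (-280, 518), (-279, 547), (-278, 535), (-277, 81), (-276, 540), (-275, 546), (-274, 531), (-273, 545), (-272, 274), (-268, 517), (-265, 286), (-262, 234), (-259, 237), (-258, 166), (-256, 202), (-253, 236), (-251, 248), (-248, 213), (-206, 206), (-202, 206), (-198, 206), (-192, 204), (-188, 203), (-185, 206), (-183, 566), (-182, 200), (-180, 571), (-179, 201), (-178, 571), (-177, 574), (-175, 576), (-174, 575), (-173, 199), (-172, 576), (-171, 199), (-170, 574), (-169, 200), (-168, 573), (-167, 198), (-165, 572), (-164, 578), (-162, 567), (-160, 196), (-154, 194)]
460 [(-319, 544), (-314, 562), (-311, 563), (-309, 561), (-307, 562), (-306, 564), (-305, 563), (-303, 564), (-302, 561), (-300, 561), (-299, 562), (-298, 555), (-297, 560), (-296, 55
[... 1245 characters left out ...]
 198), (-164, 197), (-160, 197)]
530 [(-280, 534), (-267, 543), (-263, 541), (-259, 547), (-257, 199), (-254, 551), (-252, 545), (-250, 551), (-249, 216), (-247, 214), (-246, 543), (-245, 216), (-243, 550), (-242, 554), (-240, 556), (-238, 557), (-237, 213), (-236, 557), (-235, 213), (-233, 210), (-232, 558), (-230, 213), (-229, 559), (-228, 553), (-227, 209), (-225, 562), (-224, 210), (-223, 557), (-222, 211), (-221, 546), (-220, 544), (-218, 208), (-217, 549), (-216, 549), (-215, 527), (-214, 542), (-212, 543), (-212, 523), (-210, 205), (-209, 536), (-206, 206), (-202, 204), (-198, 204), (-193, 203), (-189, 203), (-185, 203), (-180, 204), (-174, 200), (-170, 198), (-166, 200), (-160, 196)]
```

The box is tipping, now at about 12°. I'll carry on.

Call:
{"method": "jog_arm", "body": {"steps": [{"dx": 0,"dy": 0,"dz": 0.005,"rx": 0,"ry": 0,"rz": 0,"gripper": 0},{"dx": 0,"dy": 0,"dz": 0.005,"rx": 0,"ry": 0,"rz": 0,"gripper": 0},{"dx": 0,"dy": 0,"dz": 0.005,"rx": 0,"ry": 0,"rz": 0,"gripper": 0},{"dx": 0,"dy": 0,"dz": 0.005,"rx": 0,"ry": 0,"rz": 0,"gripper": 0},{"dx": 0,"dy": 0,"dz": 0.005,"rx": 0,"ry": 0,"rz": 0,"gripper": 0},{"dx": 0,"dy": 0,"dz": 0.004,"rx": 0,"ry": 0,"rz": 0,"gripper": 0},{"dx": 0,"dy": 0,"dz": 0.004,"rx": 0,"ry": 0,"rz": 0,"gripper": 0},{"dx": 0,"dy": 0,"dz": 0.004,"rx": 0,"ry": 0,"rz": 0,"gripper": 0}]}}

```text
time: 7.08
tcp_pos: [490.0, -229.3, 171.2]
eef_rot: [0.707, -0.707, 0.013, -0.013]
force: [0.0, 0.3, -0.0]
gripper_width: 85.6
```

Call:
{"method": "jog_arm", "body": {"steps": [{"dx": 0,"dy": 0,"dz": 0.005,"rx": 0,"ry": 0,"rz": 0,"gripper": 0},{"dx": 0,"dy": 0,"dz": 0.005,"rx": 0,"ry": 0,"rz": 0,"gripper": 0},{"dx": 0,"dy": 0,"dz": 0.005,"rx": 0,"ry": 0,"rz": 0,"gripper": 0},{"dx": 0,"dy": 0,"dz": 0.005,"rx": 0,"ry": 0,"rz": 0,"gripper": 0}]}}

```text
time: 7.58
tcp_pos: [490.7, -209.2, 171.3]
eef_rot: [0.707, -0.707, 0.013, -0.013]
force: [-0.5, -0.7, 0.7]
gripper_width: 85.6
```

Run:
```python
from h import *
st()
im,d,W,r,o=cloud("top")
h=W[...,2];y=W[...,1];x=W[...,0]
m=(abs(x-480)<80)&(y>-350)&(y<100)&(h>15)&(h<225)
print(np.percentile(h[m],[5,25,50,75,95]));R=cv2.minAreaRect(np.stack([x[m],y[m]],1).astype(np.float32));print(R)
save(im,"t3")
```

```text
t7.58 tcp [ 490.7 -209.2  171.3] x [ 0.999 -0.038 -0.   ] y [-0.  0. -1.] z [0.038 0.999 0.   ] F [-0.5 -0.7  0.7] w86 j [-0.45  0.04  1.97  0.    1.13 -0.41]
[111.64133098 139.13341459 157.50583862 172.26174647 184.0668788 ]
((488.1712341308594, -138.75775146484375), (216.95388793945312, 131.29019165039062), 87.52059936523438)
```

Call:
{"method": "jog_arm", "body": {"steps": [{"dx": 0,"dy": 0,"dz": 0.005,"rx": 0,"ry": 0,"rz": 0,"gripper": 0},{"dx": 0,"dy": 0,"dz": 0.005,"rx": 0,"ry": 0,"rz": 0,"gripper": 0},{"dx": 0,"dy": 0,"dz": 0.005,"rx": 0,"ry": 0,"rz": 0,"gripper": 0},{"dx": 0,"dy": 0,"dz": 0,"rx": 0,"ry": 0,"rz": 0,"gripper": 0},{"dx": 0,"dy": 0,"dz": 0,"rx": 0,"ry": 0,"rz": 0,"gripper": 0},{"dx": 0,"dy": 0,"dz": 0,"rx": 0,"ry": 0,"rz": 0,"gripper": 0}]}}

```text
time: 8.38
tcp_pos: [491.3, -194.7, 171.3]
eef_rot: [-0.707, 0.707, -0.013, 0.013]
force: [0.4, -0.0, -0.3]
gripper_width: 85.1
```

Run:
```python
from h import *
st()
im,d,W,r,o=cloud("top")
h=W[...,2];y=W[...,1];x=W[...,0]
m=(abs(x-480)<80)&(y>-350)&(y<100)&(h>15)&(h<225)
print(np.percentile(h[m],[5,25,50,75,95]));R=cv2.minAreaRect(np.stack([x[m],y[m]],1).astype(np.float32));print(R,np.round(cv2.boxPoints(R)))
save(im,"t3")
```

```text
t8.38 tcp [ 491.3 -194.7  171.3] x [ 0.999 -0.038  0.   ] y [ 0. -0. -1.] z [ 0.038  0.999 -0.   ] F [ 0.4 -0.  -0.3] w85 j [-0.42  0.03  1.98 -0.    1.13 -0.39]
[ 96.97984423  98.79003125 100.01306131 101.3354379  103.06204797]
((489.74481201171875, -91.58258056640625), (208.1169891357422, 131.64979553222656), 87.79363250732422) [[ 420. -193.]
 [ 552. -198.]
 [ 560.   10.]
 [ 428.   15.]]
```

View pics/t3.png

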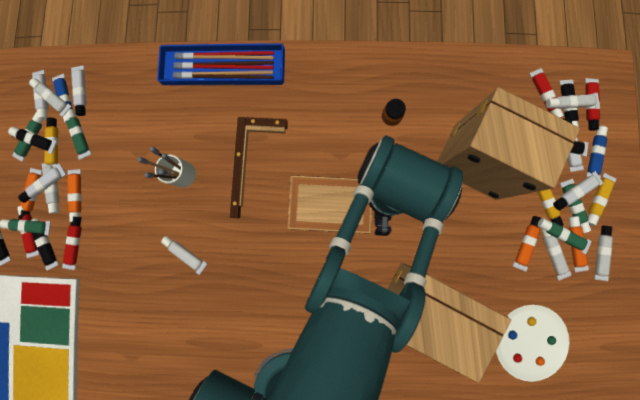

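The box lies lid-up: the framed lid shows at (330,204), the top is about 100 mm up, and the centre is near (490,-92) with yaw matching the ledge. Next I back off, lower, and push it +y.

Call:
{"method": "jog_arm", "body": {"steps": [{"dx": -0.005,"dy": 0,"dz": -0.05,"rx": 0,"ry": 0,"rz": 0,"gripper": 0},{"dx": 0,"dy": 0.045,"dz": 0,"rx": 0,"ry": 0,"rz": 0,"gripper": 0},{"dx": 0,"dy": 0.045,"dz": 0,"rx": 0,"ry": 0,"rz": 0,"gripper": 0},{"dx": 0,"dy": 0.045,"dz": 0,"rx": 0,"ry": 0,"rz": 0,"gripper": 0},{"dx": 0,"dy": 0,"dz": 0.015,"rx": 0,"ry": 0,"rz": 0,"gripper": 0},{"dx": 0,"dy": 0,"dz": 0.003,"rx": 0,"ry": 0,"rz": 0,"gripper": 0},{"dx": 0,"dy": 0,"dz": 0.003,"rx": 0,"ry": 0,"rz": 0,"gripper": 0},{"dx": 0,"dy": 0,"dz": 0.003,"rx": 0,"ry": 0,"rz": 0,"gripper": 0},{"dx": 0,"dy": 0,"dz": 0.003,"rx": 0,"ry": 0,"rz": 0,"gripper": 0}]}}

```text
time: 9.55
tcp_pos: [486.2, -217.5, 37.4]
eef_rot: [-0.707, 0.707, -0.013, 0.014]
force: [-0.0, -0.6, 1.0]
gripper_width: 85.3
```

Call:
{"method": "jog_arm", "body": {"steps": [{"dx": 0,"dy": 0,"dz": 0.003,"rx": 0,"ry": 0,"rz": 0,"gripper": 0},{"dx": 0,"dy": 0,"dz": 0.003,"rx": 0,"ry": 0,"rz": 0,"gripper": 0},{"dx": 0,"dy": 0,"dz": 0.003,"rx": 0,"ry": 0,"rz": 0,"gripper": 0},{"dx": 0,"dy": 0,"dz": 0.003,"rx": 0,"ry": 0,"rz": 0,"gripper": 0}]}}

```text
time: 10.05
tcp_pos: [485.8, -205.1, 36.2]
eef_rot: [0.707, -0.707, 0.014, -0.013]
force: [-0.3, 0.4, 1.0]
gripper_width: 85.3
```

Call:
{"method": "jog_arm", "body": {"steps": [{"dx": 0,"dy": 0,"dz": 0.003,"rx": 0,"ry": 0,"rz": 0,"gripper": 0},{"dx": 0,"dy": 0,"dz": 0.003,"rx": 0,"ry": 0,"rz": 0,"gripper": 0},{"dx": 0,"dy": 0,"dz": 0.003,"rx": 0,"ry": 0,"rz": 0,"gripper": 0},{"dx": 0,"dy": 0,"dz": 0.003,"rx": 0,"ry": 0,"rz": 0,"gripper": 0}]}}

```text
time: 10.55
tcp_pos: [486.4, -193.4, 36.3]
eef_rot: [-0.707, 0.707, -0.013, 0.013]
force: [0.5, -2.9, 0.2]
gripper_width: 85.3
```

Call:
{"method": "jog_arm", "body": {"steps": [{"dx": 0,"dy": 0,"dz": 0.004,"rx": 0,"ry": 0,"rz": 0,"gripper": 0},{"dx": 0,"dy": 0,"dz": 0.005,"rx": 0,"ry": 0,"rz": 0,"gripper": 0},{"dx": 0,"dy": 0,"dz": 0.006,"rx": 0,"ry": 0,"rz": 0,"gripper": 0},{"dx": 0,"dy": 0,"dz": 0.006,"rx": 0,"ry": 0,"rz": 0,"gripper": 0},{"dx": 0,"dy": 0,"dz": 0.006,"rx": 0,"ry": 0,"rz": 0,"gripper": 0},{"dx": 0,"dy": 0,"dz": 0.006,"rx": 0,"ry": 0,"rz": 0,"gripper": 0},{"dx": 0,"dy": 0,"dz": 0.006,"rx": 0,"ry": 0,"rz": 0,"gripper": 0},{"dx": 0,"dy": 0,"dz": 0.006,"rx": 0,"ry": 0,"rz": 0,"gripper": 0},{"dx": 0,"dy": 0,"dz": 0.006,"rx": 0,"ry": 0,"rz": 0,"gripper": 0},{"dx": 0,"dy": 0,"dz": 0.006,"rx": 0,"ry": 0,"rz": 0,"gripper": 0}]}}

```text
time: 11.8
tcp_pos: [488.5, -136.0, 36.3]
eef_rot: [-0.707, 0.707, -0.013, 0.013]
force: [-0.4, -2.1, -0.3]
gripper_width: 85.9
```

```bash
cat >> h.py <<'E'
def box(n="top",xr=(380,760),yr=(-300,170)):
    im,d,W,r,o=cloud(n);h=W[...,2];y=W[...,1];x=W[...,0]
    m=(x>xr[0])&(x<xr[1])&(y>yr[0])&(y<yr[1])&(h>90)&(h<112)
    k,l,s,c=cv2.connectedComponentsWithStats(m.astype(np.uint8));m=l==1+np.argmax(s[1:,4])
    R=cv2.minAreaRect(np.stack([x[m],y[m]],1).astype(np.float32));print(n,np.round(R[0],1),np.round(R[1],1),"%.2f"%R[2],np.round(cv2.boxPoints(R)).astype(int).tolist());return im
E
python3 - <<'E'
from h import *
st();box();box("scene")
E
```

```text
t11.80 tcp [ 488.5 -136.    36.3] x [ 0.999 -0.038 -0.   ] y [-0. -0. -1.] z [ 0.038  0.999 -0.   ] F [-0.4 -2.1 -0.3] w86 j [-0.32  0.16  2.13 -0.    0.85 -0.28]
top [494.1   7.7] [138.5 130.9] 87.86 [[426, -59], [557, -64], [562, 74], [431, 79]]
scene [489.1 -33.3] [222.1 146.8] 87.71 [[411, -141], [558, -147], [567, 75], [420, 81]]
```

Call:
{"method": "jog_arm", "body": {"steps": [{"dx": 0,"dy": 0,"dz": 0.006,"rx": 0,"ry": 0,"rz": 0,"gripper": 0},{"dx": 0,"dy": 0,"dz": 0.006,"rx": 0,"ry": 0,"rz": 0,"gripper": 0},{"dx": 0,"dy": 0,"dz": 0.006,"rx": 0,"ry": 0,"rz": 0,"gripper": 0},{"dx": 0,"dy": 0,"dz": 0.006,"rx": 0,"ry": 0,"rz": 0,"gripper": 0},{"dx": 0,"dy": 0,"dz": 0.006,"rx": 0,"ry": 0,"rz": 0,"gripper": 0},{"dx": 0,"dy": 0,"dz": 0.006,"rx": 0,"ry": 0,"rz": 0,"gripper": 0},{"dx": 0,"dy": 0,"dz": 0.006,"rx": 0,"ry": 0,"rz": 0,"gripper": 0},{"dx": 0,"dy": 0,"dz": 0.006,"rx": 0,"ry": 0,"rz": 0,"gripper": 0},{"dx": 0,"dy": 0,"dz": 0.004,"rx": 0,"ry": 0,"rz": 0,"gripper": 0},{"dx": 0,"dy": 0,"dz": 0.002,"rx": 0,"ry": 0,"rz": 0,"gripper": 0},{"dx": 0,"dy": 0,"dz": 0,"rx": 0,"ry": 0,"rz": 0,"gripper": 0}]}}

```text
time: 13.28
tcp_pos: [490.5, -82.0, 36.2]
eef_rot: [0.707, -0.707, 0.014, -0.013]
force: [1.2, 0.0, 1.0]
gripper_width: 85.5
```

Call:
{"method": "jog_arm", "body": {"steps": [{"dx": 0,"dy": 0,"dz": -0.03,"rx": 0,"ry": 0,"rz": 0,"gripper": 0},{"dx": 0,"dy": -0.05,"dz": -0.03,"rx": 0,"ry": 0,"rz": 0,"gripper": 0},{"dx": 0,"dy": -0.05,"dz": 0,"rx": 0,"ry": 0,"rz": 0,"gripper": 0},{"dx": 0,"dy": -0.04,"dz": 0,"rx": 0,"ry": 0,"rz": 0,"gripper": 0},{"dx": 0,"dy": 0,"dz": 0,"rx": 0,"ry": 0,"rz": 0,"gripper": 0}]}}

```text
time: 13.9
tcp_pos: [491.1, -143.3, 180.5]
eef_rot: [-0.706, 0.708, -0.011, 0.016]
force: [0.3, -0.1, 0.3]
gripper_width: 85.9
```

Run:
```python
from h import *
s,R=st();im=box();box("scene");save(im,"t4")
```

```text
t13.90 tcp [ 491.1 -143.3  180.5] x [ 0.999 -0.039  0.008] y [ 0.008 -0.002 -1.   ] z [ 0.039  0.999 -0.002] F [ 0.3 -0.1  0.3] w86 j [-0.33 -0.01  2.01  0.    1.14 -0.29]
top [494.7  35.3] [191.4 131.9] 87.54 [[425, -57], [556, -63], [565, 128], [433, 134]]
scene [491.1  30.8] [200.6 131.1] 87.65 [[422, -67], [552, -72], [561, 128], [430, 134]]
```

Call:
{"method": "jog_arm", "body": {"steps": [{"dx": 0,"dy": 0,"dz": 0,"rx": 0,"ry": 0.1745,"rz": 0,"gripper": 0},{"dx": 0,"dy": 0,"dz": 0,"rx": 0,"ry": 0.1745,"rz": 0,"gripper": 0},{"dx": 0,"dy": 0,"dz": 0,"rx": 0,"ry": 0.1745,"rz": 0,"gripper": 0},{"dx": 0,"dy": 0,"dz": 0,"rx": 0,"ry": 0.1745,"rz": 0,"gripper": 0},{"dx": 0,"dy": 0,"dz": 0,"rx": 0,"ry": 0.1745,"rz": 0,"gripper": 0},{"dx": 0,"dy": 0,"dz": 0,"rx": 0,"ry": 0.1745,"rz": 0,"gripper": 0},{"dx": 0,"dy": 0,"dz": 0,"rx": 0,"ry": 0.1745,"rz": 0,"gripper": 0},{"dx": 0,"dy": 0,"dz": 0,"rx": 0,"ry": 0.1745,"rz": 0,"gripper": 0},{"dx": 0,"dy": 0,"dz": 0,"rx": 0,"ry": 0.1745,"rz": 0,"gripper": 0},{"dx": 0,"dy": 0,"dz": 0,"rx": 0,"ry": 0,"rz": 0,"gripper": 0}]}}

```text
time: 15.25
tcp_pos: [486.8, -141.7, 173.9]
eef_rot: [0.49, -0.492, 0.51, -0.507]
force: [-0.6, 0.2, -0.2]
gripper_width: 85.5
```

```bash
python3 -c "
from h import *
to(400,33,180)"
```

```text
t15.25 tcp [ 486.8 -141.7  173.9] x [-0.036 -0.999 -0.001] y [-0.004  0.002 -1.   ] z [ 0.999 -0.036 -0.004] F [-0.6  0.2 -0.2] w86 j [-0.33 -0.01  2.02  0.    1.14  1.27]
tool mm [-171.5   -5.4  -93. ]
```

Call:
{"method": "jog_arm", "body": {"steps": [{"dx": -0.043,"dy": 0,"dz": -0.023,"rx": 0,"ry": 0,"rz": 0,"gripper": 0},{"dx": -0.043,"dy": 0,"dz": -0.023,"rx": 0,"ry": 0,"rz": 0,"gripper": 0},{"dx": -0.043,"dy": 0,"dz": -0.023,"rx": 0,"ry": 0,"rz": 0,"gripper": 0},{"dx": -0.043,"dy": 0,"dz": -0.023,"rx": 0,"ry": 0,"rz": 0,"gripper": 0},{"dx": 0,"dy": 0.03,"dz": 0,"rx": 0,"ry": 0,"rz": 0,"gripper": 0}]}}

```text
time: 15.88
tcp_pos: [402.8, 35.4, 147.0]
eef_rot: [-0.494, 0.491, -0.507, 0.508]
force: [0.7, -0.4, -0.0]
gripper_width: 85.3
```

Call:
{"method": "jog_arm", "body": {"steps": [{"dx": 0,"dy": 0.03,"dz": 0,"rx": 0,"ry": 0,"rz": 0,"gripper": 0},{"dx": 0,"dy": 0.03,"dz": 0,"rx": 0,"ry": 0,"rz": 0,"gripper": 0},{"dx": 0,"dy": 0.02,"dz": 0,"rx": 0,"ry": 0,"rz": 0,"gripper": 0},{"dx": 0,"dy": 0,"dz": 0,"rx": 0,"ry": 0,"rz": 0,"gripper": 0}]}}

```text
time: 16.38
tcp_pos: [400.0, 33.0, 63.8]
eef_rot: [0.49, -0.493, 0.51, -0.507]
force: [0.3, -0.9, 1.0]
gripper_width: 85.8
```

```bash
python3 -c "
from h import *
to(400,33,36)"
```

```text
t16.38 tcp [400.   33.   63.8] x [-0.035 -0.999  0.   ] y [-0.006 -0.    -1.   ] z [ 0.999 -0.035 -0.006] F [ 0.3 -0.9  1. ] w86 j [ 0.02 -0.08  2.32  0.    0.91  1.63]
tool mm [-0.  27.8  0.2]
```

Call:
{"method": "jog_arm", "body": {"steps": [{"dx": 0,"dy": 0.026,"dz": 0,"rx": 0,"ry": 0,"rz": 0,"gripper": 0},{"dx": 0,"dy": 0,"dz": 0.004,"rx": 0,"ry": 0,"rz": 0,"gripper": 0},{"dx": 0,"dy": 0,"dz": 0.003,"rx": 0,"ry": 0,"rz": 0,"gripper": 0},{"dx": 0,"dy": 0,"dz": 0.003,"rx": 0,"ry": 0,"rz": 0,"gripper": 0},{"dx": 0,"dy": 0,"dz": 0.003,"rx": 0,"ry": 0,"rz": 0,"gripper": 0},{"dx": 0,"dy": 0,"dz": 0.003,"rx": 0,"ry": 0,"rz": 0,"gripper": 0},{"dx": 0,"dy": 0,"dz": 0.003,"rx": 0,"ry": 0,"rz": 0,"gripper": 0}]}}

```text
time: 17.25
tcp_pos: [421.5, 32.2, 40.2]
eef_rot: [0.49, -0.491, 0.51, -0.509]
force: [-2.0, -1.2, 2.0]
gripper_width: 85.4
```

Call:
{"method": "jog_arm", "body": {"steps": [{"dx": 0,"dy": 0,"dz": 0.004,"rx": 0,"ry": 0,"rz": 0,"gripper": 0},{"dx": 0,"dy": 0,"dz": 0.005,"rx": 0,"ry": 0,"rz": 0,"gripper": 0},{"dx": 0,"dy": 0,"dz": 0.006,"rx": 0,"ry": 0,"rz": 0,"gripper": 0},{"dx": 0,"dy": 0,"dz": 0.006,"rx": 0,"ry": 0,"rz": 0,"gripper": 0},{"dx": 0,"dy": 0,"dz": 0.006,"rx": 0,"ry": 0,"rz": 0,"gripper": 0},{"dx": 0,"dy": 0,"dz": 0.006,"rx": 0,"ry": 0,"rz": 0,"gripper": 0},{"dx": 0,"dy": 0,"dz": 0.006,"rx": 0,"ry": 0,"rz": 0,"gripper": 0},{"dx": 0,"dy": 0,"dz": 0.006,"rx": 0,"ry": 0,"rz": 0,"gripper": 0},{"dx": 0,"dy": 0,"dz": 0.006,"rx": 0,"ry": 0,"rz": 0,"gripper": 0},{"dx": 0,"dy": 0,"dz": 0.006,"rx": 0,"ry": 0,"rz": 0,"gripper": 0},{"dx": 0,"dy": 0,"dz": 0.006,"rx": 0,"ry": 0,"rz": 0,"gripper": 0}]}}

```text
time: 18.62
tcp_pos: [485.1, 29.8, 40.2]
eef_rot: [0.49, -0.491, 0.509, -0.509]
force: [-1.4, 0.3, 0.1]
gripper_width: 85.3
```

Run:
```python
from h import *
st();box();im=box("scene");save(im,"t5")
```

```text
t18.62 tcp [485.1  29.8  40.2] x [-0.038 -0.999  0.   ] y [-0. -0. -1.] z [ 0.999 -0.038 -0.   ] F [-1.4  0.3  0.1] w85 j [ 0.01  0.12  2.17 -0.    0.86  1.62]
top [556.   28.2] [200.8 148.7] 87.91 [[478, -69], [627, -75], [634, 126], [485, 131]]
scene [560.3  28.1] [200.9 133.6] 87.47 [[489, -69], [623, -75], [631, 125], [498, 131]]
```

Call:
{"method": "jog_arm", "body": {"steps": [{"dx": 0,"dy": 0,"dz": 0.005,"rx": 0,"ry": 0,"rz": 0,"gripper": 0},{"dx": 0,"dy": 0,"dz": 0.006,"rx": 0,"ry": 0,"rz": 0,"gripper": 0},{"dx": 0,"dy": 0,"dz": 0.006,"rx": 0,"ry": 0,"rz": 0,"gripper": 0},{"dx": 0,"dy": 0,"dz": 0.006,"rx": 0,"ry": 0,"rz": 0,"gripper": 0},{"dx": 0,"dy": 0,"dz": 0.006,"rx": 0,"ry": 0,"rz": 0,"gripper": 0},{"dx": 0,"dy": 0,"dz": 0.006,"rx": 0,"ry": 0,"rz": 0,"gripper": 0},{"dx": 0,"dy": 0,"dz": 0.006,"rx": 0,"ry": 0,"rz": 0,"gripper": 0},{"dx": 0,"dy": 0,"dz": 0.004,"rx": 0,"ry": 0,"rz": 0,"gripper": 0},{"dx": 0,"dy": 0,"dz": 0.002,"rx": 0,"ry": 0,"rz": 0,"gripper": 0}]}}

```text
time: 19.85
tcp_pos: [532.0, 28.1, 40.3]
eef_rot: [-0.49, 0.49, -0.509, 0.509]
force: [-1.4, 0.2, -0.7]
gripper_width: 85.3
```

Run:
```python
from h import *
st();box();im=box("scene");save(cv2.resize(im[190:340,180:340],None,fx=3.5,fy=3.5,interpolation=2),"t5")
```

```text
t19.85 tcp [532.   28.1  40.3] x [-0.038 -0.999  0.   ] y [ 0. -0. -1.] z [ 0.999 -0.038  0.   ] F [-1.4  0.2 -0.7] w85 j [ 0.01  0.2   2.07 -0.    0.87  1.61]
top [602.4  26.2] [200.3 150. ] 87.72 [[524, -71], [673, -77], [681, 123], [531, 129]]
scene [595.   26.7] [200.3 157.2] 87.86 [[513, -70], [670, -76], [677, 124], [520, 130]]
```

View pics/t5.png

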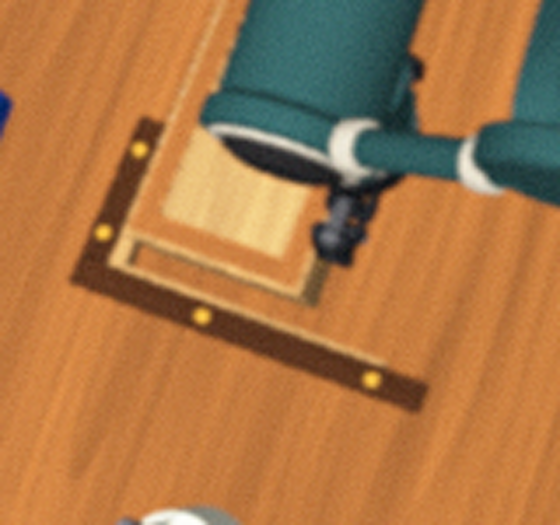

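The box sits squarely a few mm short of both strips, with its corner near (130,240) in the crop. I'll feel for the short arm now.

Call:
{"method": "jog_arm", "body": {"steps": [{"dx": 0,"dy": 0,"dz": 0.002,"rx": 0,"ry": 0,"rz": 0,"gripper": 0},{"dx": 0,"dy": 0,"dz": 0.002,"rx": 0,"ry": 0,"rz": 0,"gripper": 0},{"dx": 0,"dy": 0,"dz": 0.002,"rx": 0,"ry": 0,"rz": 0,"gripper": 0}]}}

```text
time: 20.32
tcp_pos: [537.8, 27.9, 40.3]
eef_rot: [0.49, -0.491, 0.509, -0.509]
force: [-2.3, 0.3, 0.1]
gripper_width: 85.7
```

Call:
{"method": "jog_arm", "body": {"steps": [{"dx": 0,"dy": 0,"dz": 0.0015,"rx": 0,"ry": 0,"rz": 0,"gripper": 0},{"dx": 0,"dy": 0,"dz": 0.0015,"rx": 0,"ry": 0,"rz": 0,"gripper": 0}]}}

```text
time: 20.58
tcp_pos: [540.8, 27.8, 40.3]
eef_rot: [0.49, -0.491, 0.509, -0.509]
force: [-1.5, -0.6, -0.1]
gripper_width: 85.3
```

Call:
{"method": "jog_arm", "body": {"steps": [{"dx": 0,"dy": 0,"dz": 0.0015,"rx": 0,"ry": 0,"rz": 0,"gripper": 0}]}}

```text
time: 20.7
tcp_pos: [542.3, 27.7, 40.3]
eef_rot: [0.49, -0.491, 0.509, -0.509]
force: [-4.5, 0.2, 2.2]
gripper_width: 85.6
```

Call:
{"method": "jog_arm", "body": {"steps": [{"dx": 0,"dy": 0,"dz": 0.0008,"rx": 0,"ry": 0,"rz": 0,"gripper": 0}]}}

```text
time: 20.82
tcp_pos: [542.2, 27.7, 40.1]
eef_rot: [0.49, -0.491, 0.51, -0.509]
force: [-4.8, 0.9, 2.0]
gripper_width: 85.3
```

Run:
```python
from h import *
for _ in range(3): st();cloud("top")
st()
```

```text
t20.82 tcp [542.2  27.7  40.1] x [-0.038 -0.999  0.   ] y [-0.002  0.    -1.   ] z [ 0.999 -0.038 -0.002] F [-4.8  0.9  2. ] w85 j [0.01 0.22 2.05 0.   0.88 1.61]
t20.88 tcp [542.2  27.7  40. ] x [-0.038 -0.999  0.   ] y [-0.002  0.    -1.   ] z [ 0.999 -0.038 -0.002] F [-5.1 -0.4  2.1] w85 j [0.01 0.22 2.05 0.   0.88 1.61]
t20.93 tcp [542.2  27.7  40. ] x [-0.038 -0.999  0.   ] y [-0.002  0.    -1.   ] z [ 0.999 -0.038 -0.002] F [-4.9  0.3  2.2] w85 j [0.01 0.22 2.05 0.   0.88 1.61]
t20.98 tcp [542.3  27.7  40. ] x [-0.038 -0.999  0.   ] y [-0.002  0.    -1.   ] z [ 0.999 -0.038 -0.002] F [-4.5 -0.5  2. ] w85 j [0.01 0.22 2.05 0.   0.88 1.61]
```

Call:
{"method": "jog_arm", "body": {"steps": [{"dx": 0,"dy": 0,"dz": 0.001,"rx": 0,"ry": 0,"rz": 0,"gripper": 0}]}}

```text
time: 21.1
tcp_pos: [542.4, 27.6, 39.9]
eef_rot: [0.49, -0.491, 0.51, -0.508]
force: [-8.3, 0.3, 2.9]
gripper_width: 85.3
```

Call:
{"method": "jog_arm", "body": {"steps": [{"dx": 0,"dy": 0,"dz": 0.0005,"rx": 0,"ry": 0,"rz": 0,"gripper": 0}]}}

```text
time: 21.22
tcp_pos: [542.4, 27.6, 39.7]
eef_rot: [0.489, -0.492, 0.51, -0.508]
force: [-9.0, -0.0, 4.4]
gripper_width: 85.4
```

The force rises without any motion, so the box is against the short arm's strip at about 9 N. Next I back off, go round behind the end and push +y.

Call:
{"method": "jog_arm", "body": {"steps": [{"dx": 0,"dy": 0,"dz": -0.015,"rx": 0,"ry": 0,"rz": 0,"gripper": 0},{"dx": 0,"dy": 0,"dz": -0.015,"rx": 0,"ry": 0,"rz": 0,"gripper": 0},{"dx": 0,"dy": -0.05,"dz": 0,"rx": 0,"ry": 0,"rz": 0,"gripper": 0},{"dx": 0,"dy": -0.05,"dz": 0,"rx": 0,"ry": 0,"rz": 0,"gripper": 0},{"dx": 0,"dy": -0.05,"dz": 0,"rx": 0,"ry": 0,"rz": 0,"gripper": 0},{"dx": 0.037,"dy": 0,"dz": 0.026,"rx": 0,"ry": 0,"rz": 0,"gripper": 0},{"dx": 0.037,"dy": 0,"dz": 0.026,"rx": 0,"ry": 0,"rz": 0,"gripper": 0},{"dx": 0.037,"dy": 0,"dz": 0.026,"rx": 0,"ry": 0,"rz": 0,"gripper": 0},{"dx": 0.037,"dy": 0,"dz": 0.026,"rx": 0,"ry": 0,"rz": 0,"gripper": 0}]}}

```text
time: 22.35
tcp_pos: [613.3, -124.2, 190.7]
eef_rot: [-0.491, 0.49, -0.509, 0.51]
force: [-0.1, -0.2, -0.2]
gripper_width: 85.2
```

Call:
{"method": "jog_arm", "body": {"steps": [{"dx": 0,"dy": 0,"dz": 0,"rx": 0,"ry": -0.1745,"rz": 0,"gripper": 0},{"dx": 0,"dy": 0,"dz": 0,"rx": 0,"ry": -0.1745,"rz": 0,"gripper": 0},{"dx": 0,"dy": 0,"dz": 0,"rx": 0,"ry": -0.1745,"rz": 0,"gripper": 0},{"dx": 0,"dy": 0,"dz": 0,"rx": 0,"ry": -0.1745,"rz": 0,"gripper": 0},{"dx": 0,"dy": 0,"dz": 0,"rx": 0,"ry": -0.1745,"rz": 0,"gripper": 0},{"dx": 0,"dy": 0,"dz": 0,"rx": 0,"ry": -0.1745,"rz": 0,"gripper": 0},{"dx": 0,"dy": 0,"dz": 0,"rx": 0,"ry": -0.1745,"rz": 0,"gripper": 0},{"dx": 0,"dy": 0,"dz": 0,"rx": 0,"ry": -0.1745,"rz": 0,"gripper": 0},{"dx": 0,"dy": 0,"dz": 0,"rx": 0,"ry": -0.1745,"rz": 0,"gripper": 0},{"dx": 0,"dy": 0,"dz": 0,"rx": 0,"ry": 0,"rz": 0,"gripper": 0}]}}

```text
time: 23.6
tcp_pos: [612.6, -123.0, 190.5]
eef_rot: [-0.707, 0.707, -0.014, 0.014]
force: [-0.5, 0.3, 0.0]
gripper_width: 85.4
```

Run:
```python
from h import *
to(613,-115,38);box();im=box("scene")
```

```text
t23.60 tcp [ 612.6 -123.   190.5] x [ 0.999 -0.04   0.001] y [ 0.001 -0.    -1.   ] z [ 0.04   0.999 -0.   ] F [-0.5  0.3  0. ] w85 j [-0.24  0.2   1.76  0.    1.18 -0.2 ]
tool mm [ -0.  152.5   8. ]
top [623.5  62.2] [128.4 131.3] 87.48 [[555, 1], [686, -5], [692, 123], [561, 129]]
scene [617.6  25.8] [200.6 132.7] 87.93 [[548, -72], [680, -77], [687, 124], [555, 128]]
```

Call:
{"method": "jog_arm", "body": {"steps": [{"dx": 0,"dy": 0.05,"dz": 0,"rx": 0,"ry": 0,"rz": 0,"gripper": 0},{"dx": 0,"dy": 0.05,"dz": 0,"rx": 0,"ry": 0,"rz": 0,"gripper": 0},{"dx": 0,"dy": 0.05,"dz": 0,"rx": 0,"ry": 0,"rz": 0,"gripper": 0},{"dx": 0,"dy": 0,"dz": 0.012,"rx": 0,"ry": 0,"rz": 0,"gripper": 0},{"dx": 0,"dy": 0,"dz": 0.01,"rx": 0,"ry": 0,"rz": 0,"gripper": 0},{"dx": 0,"dy": 0,"dz": 0.004,"rx": 0,"ry": 0,"rz": 0,"gripper": 0},{"dx": 0,"dy": 0,"dz": 0.003,"rx": 0,"ry": 0,"rz": 0,"gripper": 0},{"dx": 0,"dy": 0,"dz": 0.003,"rx": 0,"ry": 0,"rz": 0,"gripper": 0}]}}

```text
time: 24.7
tcp_pos: [615.0, -91.1, 41.7]
eef_rot: [-0.707, 0.707, -0.013, 0.014]
force: [1.4, 0.6, -0.6]
gripper_width: 85.4
```

Call:
{"method": "jog_arm", "body": {"steps": [{"dx": 0,"dy": 0,"dz": 0.003,"rx": 0,"ry": 0,"rz": 0,"gripper": 0},{"dx": 0,"dy": 0,"dz": 0.002,"rx": 0,"ry": 0,"rz": 0,"gripper": 0},{"dx": 0,"dy": 0,"dz": 0.002,"rx": 0,"ry": 0,"rz": 0,"gripper": 0}]}}

```text
time: 25.08
tcp_pos: [614.5, -84.6, 40.4]
eef_rot: [-0.707, 0.707, -0.013, 0.013]
force: [0.7, -2.2, 0.9]
gripper_width: 85.4
```

Call:
{"method": "jog_arm", "body": {"steps": [{"dx": 0,"dy": 0,"dz": 0.002,"rx": 0,"ry": 0,"rz": 0,"gripper": 0},{"dx": 0,"dy": 0,"dz": 0.0015,"rx": 0,"ry": 0,"rz": 0,"gripper": 0}]}}

```text
time: 25.32
tcp_pos: [614.6, -80.7, 40.3]
eef_rot: [-0.707, 0.707, -0.013, 0.014]
force: [-0.3, -2.2, 0.5]
gripper_width: 85.2
```

Call:
{"method": "jog_arm", "body": {"steps": [{"dx": 0,"dy": 0,"dz": 0.0015,"rx": 0,"ry": 0,"rz": 0,"gripper": 0},{"dx": 0,"dy": 0,"dz": 0.0015,"rx": 0,"ry": 0,"rz": 0,"gripper": 0}]}}

```text
time: 25.58
tcp_pos: [614.7, -77.6, 40.3]
eef_rot: [-0.707, 0.707, -0.013, 0.014]
force: [-0.3, -2.7, 0.6]
gripper_width: 85.3
```

Call:
{"method": "jog_arm", "body": {"steps": [{"dx": 0,"dy": 0,"dz": 0.0015,"rx": 0,"ry": 0,"rz": 0,"gripper": 0},{"dx": 0,"dy": 0,"dz": 0.0015,"rx": 0,"ry": 0,"rz": 0,"gripper": 0}]}}

```text
time: 25.82
tcp_pos: [614.8, -74.5, 40.3]
eef_rot: [0.707, -0.707, 0.013, -0.013]
force: [0.1, -1.9, 0.5]
gripper_width: 85.3
```

Call:
{"method": "jog_arm", "body": {"steps": [{"dx": 0,"dy": 0,"dz": 0.0015,"rx": 0,"ry": 0,"rz": 0,"gripper": 0}]}}

```text
time: 25.95
tcp_pos: [614.9, -73.0, 40.3]
eef_rot: [0.707, -0.707, 0.013, -0.013]
force: [0.2, -3.4, -0.1]
gripper_width: 85.4
```

Call:
{"method": "jog_arm", "body": {"steps": [{"dx": 0,"dy": 0,"dz": 0.001,"rx": 0,"ry": 0,"rz": 0,"gripper": 0}]}}

```text
time: 26.08
tcp_pos: [614.9, -72.0, 40.3]
eef_rot: [-0.707, 0.707, -0.013, 0.013]
force: [-0.2, -2.2, 1.5]
gripper_width: 85.3
```

Call:
{"method": "jog_arm", "body": {"steps": [{"dx": 0,"dy": 0,"dz": 0.001,"rx": 0,"ry": 0,"rz": 0,"gripper": 0}]}}

```text
time: 26.2
tcp_pos: [614.9, -71.1, 40.3]
eef_rot: [-0.707, 0.707, -0.013, 0.013]
force: [-0.1, -2.1, 2.3]
gripper_width: 85.6
```

Call:
{"method": "jog_arm", "body": {"steps": [{"dx": 0,"dy": 0,"dz": 0.001,"rx": 0,"ry": 0,"rz": 0,"gripper": 0}]}}

```text
time: 26.32
tcp_pos: [614.9, -70.1, 40.3]
eef_rot: [-0.707, 0.707, -0.013, 0.013]
force: [-0.5, -3.4, 1.3]
gripper_width: 85.3
```

Call:
{"method": "jog_arm", "body": {"steps": [{"dx": 0,"dy": 0,"dz": 0.001,"rx": 0,"ry": 0,"rz": 0,"gripper": 0}]}}

```text
time: 26.45
tcp_pos: [614.8, -70.0, 40.3]
eef_rot: [-0.706, 0.708, -0.013, 0.013]
force: [-0.0, -7.5, 1.9]
gripper_width: 85.5
```

Call:
{"method": "jog_arm", "body": {"steps": [{"dx": 0,"dy": 0,"dz": 0.001,"rx": 0,"ry": 0,"rz": 0,"gripper": 0}]}}

```text
time: 26.58
tcp_pos: [614.8, -69.9, 40.5]
eef_rot: [-0.706, 0.708, -0.013, 0.013]
force: [-2.8, -11.4, 3.3]
gripper_width: 85.7
```

Call:
{"method": "jog_arm", "body": {"steps": [{"dx": 0,"dy": 0,"dz": 0.0007,"rx": 0,"ry": 0,"rz": 0,"gripper": 0}]}}

```text
time: 26.7
tcp_pos: [614.8, -69.8, 40.7]
eef_rot: [-0.706, 0.708, -0.013, 0.013]
force: [-3.4, -13.3, 4.1]
gripper_width: 85.7
```

The long arm is reached too: the force rose to about 13 N with no motion. I back off, then confirm x with a light second push.

Call:
{"method": "jog_arm", "body": {"steps": [{"dx": 0,"dy": 0,"dz": -0.01,"rx": 0,"ry": 0,"rz": 0,"gripper": 0},{"dx": 0,"dy": 0,"dz": -0.03,"rx": 0,"ry": 0,"rz": 0,"gripper": 0},{"dx": 0,"dy": -0.05,"dz": 0,"rx": 0,"ry": 0,"rz": 0,"gripper": 0},{"dx": 0,"dy": -0.05,"dz": 0,"rx": 0,"ry": 0,"rz": 0,"gripper": 0},{"dx": 0,"dy": -0.05,"dz": 0,"rx": 0,"ry": 0,"rz": 0,"gripper": 0}]}}

```text
time: 27.32
tcp_pos: [613.1, -106.9, 191.1]
eef_rot: [0.707, -0.706, 0.014, -0.013]
force: [0.0, 0.9, -0.6]
gripper_width: 85.1
```

Call:
{"method": "jog_arm", "body": {"steps": [{"dx": 0,"dy": 0,"dz": 0,"rx": 0,"ry": 0.1745,"rz": 0,"gripper": 0},{"dx": 0,"dy": 0,"dz": 0,"rx": 0,"ry": 0.1745,"rz": 0,"gripper": 0},{"dx": 0,"dy": 0,"dz": 0,"rx": 0,"ry": 0.1745,"rz": 0,"gripper": 0},{"dx": 0,"dy": 0,"dz": 0,"rx": 0,"ry": 0.1745,"rz": 0,"gripper": 0},{"dx": 0,"dy": 0,"dz": 0,"rx": 0,"ry": 0.1745,"rz": 0,"gripper": 0},{"dx": 0,"dy": 0,"dz": 0,"rx": 0,"ry": 0.1745,"rz": 0,"gripper": 0},{"dx": 0,"dy": 0,"dz": 0,"rx": 0,"ry": 0.1745,"rz": 0,"gripper": 0},{"dx": 0,"dy": 0,"dz": 0,"rx": 0,"ry": 0.1745,"rz": 0,"gripper": 0},{"dx": 0,"dy": 0,"dz": 0,"rx": 0,"ry": 0.1745,"rz": 0,"gripper": 0},{"dx": 0,"dy": 0,"dz": 0,"rx": 0,"ry": 0,"rz": 0,"gripper": 0}]}}

```text
time: 28.58
tcp_pos: [613.3, -106.9, 189.8]
eef_rot: [0.491, -0.491, 0.509, -0.508]
force: [-0.8, -0.0, -0.5]
gripper_width: 85.2
```

Run:
```python
from h import *
to(515,50,188);box();im=box("scene")
```

```text
t28.57 tcp [ 613.3 -106.9  189.8] x [-0.036 -0.999 -0.001] y [-0.001  0.001 -1.   ] z [ 0.999 -0.036 -0.001] F [-0.8 -0.  -0.5] w85 j [-0.21  0.19  1.77  0.    1.18  1.39]
tool mm [-153.3    2.  -103.8]
top [624.   84.3] [118.2 132. ] 86.82 [[555, 29], [687, 22], [693, 140], [561, 147]]
scene [618.   42.1] [201.1 132.2] 87.75 [[548, -56], [680, -61], [688, 140], [556, 145]]
```

Call:
{"method": "jog_arm", "body": {"steps": [{"dx": -0.038,"dy": 0,"dz": -0.026,"rx": 0,"ry": 0,"rz": 0,"gripper": 0},{"dx": -0.038,"dy": 0,"dz": -0.026,"rx": 0,"ry": 0,"rz": 0,"gripper": 0},{"dx": -0.038,"dy": 0,"dz": -0.026,"rx": 0,"ry": 0,"rz": 0,"gripper": 0},{"dx": -0.038,"dy": 0,"dz": -0.026,"rx": 0,"ry": 0,"rz": 0,"gripper": 0},{"dx": 0,"dy": 0.05,"dz": 0,"rx": 0,"ry": 0,"rz": 0,"gripper": 0},{"dx": 0,"dy": 0.05,"dz": 0,"rx": 0,"ry": 0,"rz": 0,"gripper": 0},{"dx": 0,"dy": 0.05,"dz": 0,"rx": 0,"ry": 0,"rz": 0,"gripper": 0},{"dx": 0,"dy": 0,"dz": 0.01,"rx": 0,"ry": 0,"rz": 0,"gripper": 0},{"dx": 0,"dy": 0,"dz": 0.008,"rx": 0,"ry": 0,"rz": 0,"gripper": 0},{"dx": 0,"dy": 0,"dz": 0.002,"rx": 0,"ry": 0,"rz": 0,"gripper": 0},{"dx": 0,"dy": 0,"dz": 0,"rx": 0,"ry": 0,"rz": 0,"gripper": 0}]}}

```text
time: 30.05
tcp_pos: [537.4, 47.7, 42.4]
eef_rot: [-0.492, 0.49, -0.508, 0.51]
force: [0.1, 1.0, -0.2]
gripper_width: 85.3
```

Call:
{"method": "jog_arm", "body": {"steps": [{"dx": 0,"dy": 0,"dz": 0.002,"rx": 0,"ry": 0,"rz": 0,"gripper": 0},{"dx": 0,"dy": 0,"dz": 0.0015,"rx": 0,"ry": 0,"rz": 0,"gripper": 0}]}}

```text
time: 30.3
tcp_pos: [539.0, 47.5, 40.7]
eef_rot: [-0.491, 0.49, -0.509, 0.509]
force: [-0.2, -0.6, 0.8]
gripper_width: 85.6
```

Call:
{"method": "jog_arm", "body": {"steps": [{"dx": 0,"dy": 0,"dz": 0.0015,"rx": 0,"ry": 0,"rz": 0,"gripper": 0}]}}

```text
time: 30.42
tcp_pos: [540.3, 47.5, 40.3]
eef_rot: [-0.49, 0.491, -0.509, 0.509]
force: [-0.6, -0.6, -0.8]
gripper_width: 85.2
```

Call:
{"method": "jog_arm", "body": {"steps": [{"dx": 0,"dy": 0,"dz": 0.001,"rx": 0,"ry": 0,"rz": 0,"gripper": 0}]}}

```text
time: 30.55
tcp_pos: [541.3, 47.4, 40.2]
eef_rot: [0.49, -0.491, 0.509, -0.509]
force: [-0.3, 0.3, 0.1]
gripper_width: 85.5
```

Call:
{"method": "jog_arm", "body": {"steps": [{"dx": 0,"dy": 0,"dz": 0.001,"rx": 0,"ry": 0,"rz": 0,"gripper": 0}]}}

```text
time: 30.68
tcp_pos: [542.2, 47.4, 40.2]
eef_rot: [0.49, -0.491, 0.509, -0.509]
force: [-0.4, 0.0, 0.3]
gripper_width: 85.6
```

Call:
{"method": "jog_arm", "body": {"steps": [{"dx": 0,"dy": 0,"dz": 0.001,"rx": 0,"ry": 0,"rz": 0,"gripper": 0}]}}

```text
time: 30.8
tcp_pos: [542.7, 47.4, 40.1]
eef_rot: [0.49, -0.491, 0.51, -0.509]
force: [-2.0, -0.8, 0.3]
gripper_width: 85.5
```

Call:
{"method": "jog_arm", "body": {"steps": [{"dx": 0,"dy": 0,"dz": 0.0007,"rx": 0,"ry": 0,"rz": 0,"gripper": 0}]}}

```text
time: 30.92
tcp_pos: [542.8, 47.4, 39.9]
eef_rot: [0.49, -0.491, 0.51, -0.509]
force: [-4.1, -0.4, 2.8]
gripper_width: 85.2
```

Call:
{"method": "jog_arm", "body": {"steps": [{"dx": 0,"dy": 0,"dz": 0.001,"rx": 0,"ry": 0,"rz": 0,"gripper": 0},{"dx": 0,"dy": 0,"dz": 0,"rx": 0,"ry": 0,"rz": 0,"gripper": 0}]}}

```text
time: 31.18
tcp_pos: [542.9, 47.3, 39.5]
eef_rot: [0.489, -0.492, 0.51, -0.508]
force: [-5.7, 0.6, 3.0]
gripper_width: 85.4
```

Call:
{"method": "jog_arm", "body": {"steps": [{"dx": 0,"dy": 0,"dz": -0.008,"rx": 0,"ry": 0,"rz": 0,"gripper": 0},{"dx": 0,"dy": 0,"dz": -0.03,"rx": 0,"ry": 0,"rz": 0,"gripper": 0},{"dx": 0,"dy": -0.05,"dz": -0.01,"rx": 0,"ry": 0,"rz": 0,"gripper": 0},{"dx": 0,"dy": -0.06,"dz": 0,"rx": 0,"ry": 0,"rz": 0,"gripper": 0},{"dx": 0,"dy": -0.06,"dz": 0,"rx": 0,"ry": 0,"rz": 0,"gripper": 0},{"dx": 0.06,"dy": 0,"dz": 0,"rx": 0,"ry": 0,"rz": 0,"gripper": 0},{"dx": 0.06,"dy": 0,"dz": 0,"rx": 0,"ry": 0,"rz": 0,"gripper": 0},{"dx": 0.06,"dy": 0,"dz": 0,"rx": 0,"ry": 0,"rz": 0,"gripper": 0},{"dx": 0.06,"dy": 0,"dz": 0,"rx": 0,"ry": 0,"rz": 0,"gripper": 0},{"dx": 0,"dy": 0,"dz": 0,"rx": 0,"ry": 0,"rz": 0,"gripper": 0}]}}

```text
time: 32.42
tcp_pos: [487.9, -194.7, 210.7]
eef_rot: [-0.489, 0.489, -0.51, 0.512]
force: [-0.7, 0.7, 0.9]
gripper_width: 85.4
```

Run:
```python
from h import *
st();im=box();im2=box("scene");a=cv2.resize(im[90:240,210:340],None,fx=3,fy=3,interpolation=2);b=cv2.resize(im2[200:350,180:310],None,fx=3,fy=3,interpolation=2);save(np.hstack([a,b]),"f1")
for n in("top","scene"):
    im,d,W,r,o=cloud(n);h=W[...,2]
    k,l,s,c=cv2.connectedComponentsWithStats((h>12).astype(np.uint8))
    for i in range(1,k):
        m=l==i;zt=np.percentile(h[m],98);p=W[m&(h>zt-6)][:,:2].astype(np.float32)
        if s[i,4]>300 and (24<zt<30 or 70<zt<82 or 180<zt<200): print(n,"h%.0f"%zt,np.round(cv2.minAreaRect(p)[0],1))
```

```text
t32.42 tcp [ 487.9 -194.7  210.7] x [-0.043 -0.999  0.002] y [ 0.002 -0.002 -1.   ] z [ 0.999 -0.043  0.002] F [-0.7  0.7  0.9] w85 j [-0.43 -0.01  1.95 -0.    1.2   1.19]
top [622.3  42.5] [201.2 132.1] 87.74 [[552, -55], [684, -61], [692, 140], [560, 146]]
scene [617.9  42.5] [200.5 132. ] 87.73 [[548, -55], [680, -60], [688, 140], [556, 145]]
top h28 [801.8 630.4]
top h78 [ 736.2 -247.8]
top h193 [574.1 311.9]
top h28 [443.8 618.1]
top h28 [ 382.9 -817.4]
top h28 [359.8 305.2]
scene h27 [ 371.9 -816. ]
scene h78 [ 734.7 -248.5]
scene h194 [571.4 312.4]
scene h28 [358.8 306.4]
```

View pics/f1.png

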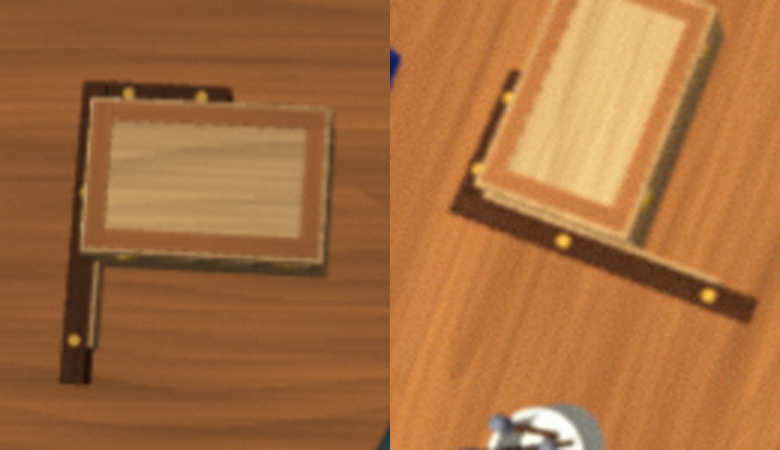

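Both views show the box home in the corner, lid up and aligned with the ledge. The bystanders haven't moved and the robot is clear.

```bash
python3 -c "
from station import env
print(env.hand_in())"
```

```text
the job is handed in; nothing more can be done
None
```

I tipped the smallest paint box over by pushing high on its lid. It came down lid-up on its feet, and I slid it +y and +x into the corner of the ledge. The job is handed in, and the robot's clock stood at about 32 s.

- **Seating:** I felt for both strips with light pushes, and the force rose while the arm stayed still. Readings reached about 9 N along x on the short arm and about 13 N along y on the long arm, or about 14 N with all three axes combined. A second light push on the short arm stopped in the same place at about 6 N. I read the force only at the end of each move, so a brief peak in between would not have shown.
- **Last views:** The lid is up and the top face measures about 201 x 132 mm. Its yaw is about 87.7°, within 0.3° of the ledge's.
- **Bystanders:** The brush jar, glass jar and paint tube are where they were, within 2–3 mm of measuring noise.
- **Disagreement:** The two cameras differ by about 4 mm in the box's x position. I relied on contact rather than the images for the final fit.

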